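# Seal the vacuum chamber lid evenly and open the valve

### The arm

A 7-joint arm with a two-finger parallel gripper is mounted at the origin on the work surface. World frame = base frame: x ahead of the robot, y to its left, z up, the work surface at z = 0. Lengths are in m, angles in rad, forces in N, time in s.
With the tool pointing down it reaches from about 0.425 to 0.95 m from the base axis. Payload 4.7 kg.
Tool frame: the origin (TCP) lies at the very end of the fingers, on their centre line; the grasp point (between the pads) lies 19 mm behind it; x points along the fingers, y is the direction in which the jaws open and shut, and the axes are right-handed (so a half turn about x gives the same grasp; the last joint's range is limited). The gripper opens to 87 mm and grips with 3 to 60 N. Pads are 19 mm wide; open, the fingers measure 117 mm over their backs; the gripper's body (75 mm by 190 mm) begins 51 mm behind the grasp point.
Start: joints at [-1.136, 0.469, -0.049, 1.532, 0.024, 1.141, -0.082], TCP at [0.302, 0.604, 0.223] pointing down, gripper open.
Joint ranges: [-2.59, 2.59], [-0.33, 1.99], [-1.39, 1.29], [0.1, 2.45], [-1.04, 4.18], [0.21, 1.99], [-2.66, 2.66]. Speed limits (rad/s): [2.57, 2.57, 3.14, 3.14, 3.14, 3.14, 3.14].

### API

Orientations are given as a unit quaternion [x, y, z, w].
In Python, from station import telemetry, cams, finish_job gives the robot as it stands.
- The arm moves only by the tool move_arm, never from a script. Its argument "commands" is text: rows parted by semicolons, each of 7 numbers parted by spaces: the shift along the tool's x, y, z in m, then the turn, a rotation vector about the tool's x, y, z in degrees, then the gripper command: -1 is shut, 1 is fully open, values between are in proportion. In form: tx ty tz ax ay az claw; .... A call has exactly 5 rows; each row shifts and turns the commanded pose from where the row before left it, along the tool's axes as they then stand; what a row does not reach is not made up. A row lasts 1/12 s, in which the tool goes at most 41.7 mm and 7.16 degrees, less where a joint would pass 70% of its speed; a pose out of reach is approached as far as the arm can. A call is refused whole if a number of a shift passes 0.0417 or a number of a turn 7.16, either way. A call with a gripper value outside its range is refused whole. The fingers move at their own pace and stop on an object; "grip_force" is the grip in N (left out, the last holds). Time passes only in rows, so rows that do not move let the fingers close, or fill a call up. It gives the time, the measured TCP pose, the force and the opening at its end, in the units of the state.
- telemetry.observe(): the state, without advancing time (a new reading comes with each control period).
- cams.camera(name): name is "scene" or "side" or "wrist"; returns a dict with "image" (420x560x3 uint8, red, green, blue), "depth" (420x560 float32, m along the optical axis (not along the pixel's ray), 0 where there is no reading), "fovy" (degrees; the focal length in pixels is half the picture's height over the tangent of half this angle, whatever the lens; pixels are square), "cx", "cy" (the principal point, pixels), "k1" (the pictures are not rectified: a ray, as slopes to the right and down, at radius r is drawn at 1 + k1 r^2 times it, then the intrinsics apply), "R" (3x3) and "t" (3): a world point X has camera coordinates R X + t. Camera axes: x right, y down, z forward; pixel columns grow to the right and rows downward; lengths in m; the calibration is good to about 2 mm. A picture is of the moment at which its call begins.
- finish_job(): hands the job in, once; it reports no verdict.
Trained networks look in a picture, given as the dict that the camera call returned (one of the last four; its "shot" number tells which), for a name from the list of things; names that differ only in an ending like _2 or _b are one class to them, and where a whole thing is asked for, a point or a joint stands for the part that bears it (a point fixed in the world has none). Each returns a list of dicts, best first, with "p" (0 to 1); they miss things now and then, are a little off and sometimes report something else, mostly with a low value. They report only what shows in the picture. A call takes as long as a camera call.
- cams.outline_of(picture, target): "pixels" (420x560 bool, what is visible of it) and "bbox" ([left, top, right, bottom] in pixels, round what is visible of it).
- cams.place_of(picture, target): "position" ([column, row] in pixels: a listed point, or the origin of a listed thing).
The state is a dict: "t": time; "joint_positions": joint angles; "joint_vel": joint speeds; "tau": joint torques, N m; "eef_pos": TCP position; "tool_rot": TCP orientation; "contact_force": force on the tool from outside, world axes, zero at the start; "torque": the same for the moment, N m; "gripper_width": opening from 0.0 (shut) to 1.0 (fully open).
Only numpy, scipy, OpenCV 4.12 (cv2) and the standard library are available. Lean on these libraries where they do the work, as an engineer would, in place of code of your own. Each camera call takes 0.05 s, during which the arm holds its last target. There are 200 camera calls.

### The job

Seal the vacuum chamber: of the four T-handle screws of its lid, one diagonal pair is already about halfway down, so turn the two loose ones clockwise to about halfway too, then bring all four fully home in star order, each followed by the one diagonally opposite, so that the lid comes down evenly. Only when all four are home, turn the valve lever fully open, in line with its pipe, and let go. Leave the other loose things on the bench where they are.

Things in the scene. Friction and masses are not known exactly. Their poses are not given: they have to be found in the camera images.
- chamber: Fixed vacuum chamber; origin at table level on the axis of its round pot. Grey base plate 220 (x) x 360 (y) x 12 mm, own y -120 to +240 mm; aluminium pot 156 mm across, square 190 mm flange, its top 70 mm above the table. A brass ball valve stands at own (0, +175) mm, block 42 x 50 mm, its top 65 mm above the table.
- lid: Square aluminium lid 190 x 190 x 12 mm over the flange; origin at the centre of its underside, axes as the chamber's. Springs press it up against the collars of its four screws: underside 75 mm above the table with all at 0, 70 mm (on the flange) with all home. Each screw lowers its own corner 3 mm per rad. A gauge 44 mm across and 24 mm tall stands in its middle.
- grip_a (a point): Middle of the black T-handle bar of screw a, at own (+68, +68) mm of the chamber, diagonally opposite screw c. Bar 64 mm long, 13 wide, 20 tall, its middle 30 mm above the lid's top (20 mm free below the bar); sinks 3 mm per rad turned. The point lies on the vertical screw axis and turns with it: x along the bar, z up.
- screw_a (a joint): Angle of screw a in rad: 0 with the bar pointing along the lid's diagonal, grows as it is turned clockwise seen from above, hard stop fully home at 1.6 (bar square to the diagonal); about 0.8 is halfway. Starts about halfway, 0.7 to 0.95. Stays where it is left; light friction, about 0.1 N m.
- grip_b (a point): Middle of the black T-handle bar of screw b, at own (-68, +68) mm of the chamber, diagonally opposite screw d. Bar 64 mm long, 13 wide, 20 tall, its middle 30 mm above the lid's top (20 mm free below the bar); sinks 3 mm per rad turned. The point lies on the vertical screw axis and turns with it: x along the bar, z up.
- screw_b (a joint): Angle of screw b in rad: 0 with the bar pointing along the lid's diagonal, grows as it is turned clockwise seen from above, hard stop fully home at 1.6 (bar square to the diagonal); about 0.8 is halfway. Starts loose, 0 to 0.35. Stays where it is left; light friction, about 0.1 N m.
- grip_c (a point): Middle of the black T-handle bar of screw c, at own (-68, -68) mm of the chamber, diagonally opposite screw a. Bar 64 mm long, 13 wide, 20 tall, its middle 30 mm above the lid's top (20 mm free below the bar); sinks 3 mm per rad turned. The point lies on the vertical screw axis and turns with it: x along the bar, z up.
- screw_c (a joint): Angle of screw c in rad: 0 with the bar pointing along the lid's diagonal, grows as it is turned clockwise seen from above, hard stop fully home at 1.6 (bar square to the diagonal); about 0.8 is halfway. Starts about halfway, 0.7 to 0.95. Stays where it is left; light friction, about 0.1 N m.
- grip_d (a point): Middle of the black T-handle bar of screw d, at own (+68, -68) mm of the chamber, diagonally opposite screw b. Bar 64 mm long, 13 wide, 20 tall, its middle 30 mm above the lid's top (20 mm free below the bar); sinks 3 mm per rad turned. The point lies on the vertical screw axis and turns with it: x along the bar, z up.
- screw_d (a joint): Angle of screw d in rad: 0 with the bar pointing along the lid's diagonal, grows as it is turned clockwise seen from above, hard stop fully home at 1.6 (bar square to the diagonal); about 0.8 is halfway. Starts loose, 0 to 0.35. Stays where it is left; light friction, about 0.1 N m.
- valve (a joint): Angle of the valve lever in rad: 0 closed (lever points to the chamber's -x, square to the pipe), grows clockwise seen from above to the hard stop at 1.57, fully open (lever points to the chamber's +y, in line with the pipe). Starts between 0 and 0.2. Stays where it is left, friction about 0.1 N m.
- valve_pivot (a point): Point on the lever's vertical pivot axis at mid-height of the lever bar, 104 mm above the table; turns with the lever, whose bar runs along this point's -x.
- valve_handle (a point): Grip point on the lever, 60 mm out from the pivot axis, at mid-height of the bar. The steel lever bar reaches 95 mm from the pivot, is 12 mm wide and 18 mm tall, with 30 mm free below it over the valve block.
- beaker: Loose glass beaker, 68 mm wide, 85 mm tall, beside the chamber; origin at the centre of its underside. Bystander, not part of the job.
- dish: Loose flat glass dish, 90 mm wide, 15 mm tall, beside the chamber; origin at the centre of its underside. Bystander, not part of the job.
- gasket: Loose rubber ring, 52 mm wide, 8 mm tall, lying on the base plate; origin at the centre of its underside. Bystander, not part of the job.
- slidebox: Loose white box, 80 x 110 x 60 mm; origin at the centre of its underside. Bystander, not part of the job.
- reagent: Loose amber bottle, 60 mm wide, 120 mm tall; origin at the centre of its underside. Bystander, not part of the job.
- spanner: Loose spanner, 160 mm long; origin at the centre of its underside. Bystander, not part of the job.
- marker: Loose white marker pen, 135 x 14 mm; origin at the centre of its underside. Bystander, not part of the job.

How it is judged:
On the way, in this order (a step that is already met when the one before it is completed fails the run):
1. all four screws about halfway (0.5 to 1.2 rad), valve still closed (value of joint screw_a between 0.5 and 1.2 rad and value of joint screw_b between 0.5 and 1.2 rad and value of joint screw_c between 0.5 and 1.2 rad and value of joint screw_d between 0.5 and 1.2 rad and value of joint valve below 0.35 rad), for 0.1 s.
2. all four screws fully home (over 1.48 rad), lid flush, valve still closed (value of joint each of screw_a, screw_b, screw_c, screw_d above 1.48 rad and z of lid in the frame of chamber below 0.0715 m and value of joint valve below 0.35 rad), for 0.1 s.
At the end, for the whole second after the job is handed in: All four screws within 0.12 rad of their stops, lid within 1.5 mm of the flange and level to 0.008 rad, valve lever at least 1.4 rad open (stop at 1.57), every bystander within 40 mm of where it began (value of joint each of screw_a, screw_b, screw_c, screw_d above 1.48 rad and value of joint valve above 1.4 rad and z of lid in the frame of chamber below 0.0715 m and angle between the z axis of lid and the z axis of chamber, either way round below 0.008 rad and distance of each of beaker, dish, gasket, slidebox, reagent, spanner, marker from where it was at the start of the episode below 0.04 m); the robot touches nothing.
It fails at once if a screw taken past 1.25 rad while another is still loose (under 0.5 rad) ((value of joint screw_a above 1.25 rad and value of joint screw_b below 0.5 rad) or (value of joint screw_a above 1.25 rad and value of joint screw_c below 0.5 rad) or (value of joint screw_a above 1.25 rad and value of joint screw_d below 0.5 rad) or (value of joint screw_b above 1.25 rad and value of joint screw_a below 0.5 rad) or (value of joint screw_b above 1.25 rad and value of joint screw_c below 0.5 rad) or (value of joint screw_b above 1.25 rad and value of joint screw_d below 0.5 rad) or (value of joint screw_c above 1.25 rad and value of joint screw_a below 0.5 rad) or (value of joint screw_c above 1.25 rad and value of joint screw_b below 0.5 rad) or (value of joint screw_c above 1.25 rad and value of joint screw_d below 0.5 rad) or (value of joint screw_d above 1.25 rad and value of joint screw_a below 0.5 rad) or (value of joint screw_d above 1.25 rad and value of joint screw_b below 0.5 rad) or (value of joint screw_d above 1.25 rad and value of joint screw_c below 0.5 rad)).
It fails at once if not in star order: two neighbouring screws past 1.4 rad while the other two are still below 1.15 ((value of joint each of screw_a, screw_b above 1.4 rad and value of joint each of screw_c, screw_d below 1.15 rad) or (value of joint each of screw_b, screw_c above 1.4 rad and value of joint each of screw_a, screw_d below 1.15 rad) or (value of joint each of screw_c, screw_d above 1.4 rad and value of joint each of screw_a, screw_b below 1.15 rad) or (value of joint each of screw_d, screw_a above 1.4 rad and value of joint each of screw_b, screw_c below 1.15 rad)).
It fails at once if valve opened (past 0.4 rad) before all four screws are home (1.45) (value of joint valve above 0.4 rad and value of joint any of screw_a, screw_b, screw_c, screw_d below 1.45 rad).
It fails at once if beaker or reagent bottle tipped over (angle between any of beaker, reagent's own z axis and vertical above 0.6 rad).
It also fails if it takes over 72 s, if anything falls off the work surface, if the arm or the gripper's body presses on something with over 40 N, if the wrist force passes 120 N, or if a joint passes its speed limit or range.

## Working session

There is one attempt and no reset: what is moved stays moved. The work goes in short steps, Python scripts to look and compute and a tool call to move; the robot and the scene stay as the last step left them, time stands still between calls to the robot, and variables do not carry over. Pictures are saved under pics/ and viewed, about 8 in all and at most 12, crops included, and the job is handed in when it is done.

Besides the shell and the picture viewer there is one more tool, called after "Emit:" in YAML: its name, and indented under it one key for each argument. move_arm: Moves the arm, as the interface text tells. Its arguments: {"type":"object","properties":{"commands":{"type":"string"},"grip_force":{"type":"number"}},"required":["commands"]}

```bash
mkdir -p pics; ls
cat > h.py <<'E'
import numpy as np, cv2
from station import telemetry, cams, finish_job
def K(c):
    f=210/np.tan(np.radians(c["fovy"])/2); return f
def ray(c,px):
    f=K(c); d=np.array([(px[0]-c["cx"])/f,(px[1]-c["cy"])/f]); u=d.copy()
    for _ in range(20): u=d/(1+c["k1"]*(u@u))
    R=np.array(c["R"]); o=-R.T@np.array(c["t"]); return o, R.T@np.array([u[0],u[1],1])
def at_z(c,px,z):
    o,v=ray(c,px); return o+v*(z-o[2])/v[2]
def at_depth(c,px):
    o,v=ray(c,px); return o+v*c["depth"][int(round(px[1])),int(round(px[0]))]
def proj(c,X):
    p=np.array(c["R"])@np.array(X)+np.array(c["t"]); u=p[:2]/p[2]; u=u*(1+c["k1"]*(u@u)); return u*K(c)+[c["cx"],c["cy"]]
def save(c,name,crop=None,s=1):
    im=c["image"][:,:,::-1]
    if crop: im=im[crop[1]:crop[3],crop[0]:crop[2]]
    cv2.imwrite("pics/"+name,cv2.resize(im,None,fx=s,fy=s,interpolation=cv2.INTER_CUBIC))
E
python3 - <<'E'
from h import *
s=telemetry.observe(); print(s)
for n in ["scene","side","wrist"]:
    c=cams.camera(n); save(c,n+"0.png")
    o,_=ray(c,(280,210)); print(n,o.round(3),c["fovy"])
    for t in ["chamber","lid","grip_a","valve_pivot","valve_handle","beaker","reagent","slidebox"]:
        for r in cams.place_of(c,t)[:5]:
            px=r["position"]; z={"chamber":0,"lid":.0725,"grip_a":.114,"valve_pivot":.104,"valve_handle":.104}.get(t,0)
            print(n,t,round(r["p"],2),np.round(px,1),at_z(c,px,z).round(3))
a=cv2.imread("pics/scene0.png");b=cv2.imread("pics/side0.png")
E
```

```text
pics
{'t': 0.0, 'joint_positions': array([-1.13587695,  0.46945671, -0.04858842,  1.53366502,  0.0241006 ,
        1.14102913, -0.08228565]), 'joint_vel': array([ 0.00021733,  0.00163397, -0.0015638 , -0.00089562,  0.0002186 ,
        0.00109541,  0.00081811]), 'tau': array([-4.86559275e-04, -5.07995439e+01, -8.09870381e-02, -2.36154681e+01,
       -6.14413409e-02,  3.80854926e-02,  1.61793650e-04]), 'eef_pos': array([0.30170049, 0.60315497, 0.22150138]), 'tool_rot': array([ 0.16182075,  0.68831377, -0.16318962,  0.68804604]), 'contact_force': array([-0.23455327,  0.5548619 , -0.68912961]), 'torque': array([-0.06114087, -0.02618448, -0.034849  ]), 'gripper_width': 1.0034225972818955}
scene [0.898 0.583 0.751] 57.85312126420018
scene chamber 0.88 [250.  225.2] [ 0.56  -0.102 -0.   ]
scene lid 0.95 [254.5 210. ] [ 0.556 -0.08   0.073]
scene grip_a 0.75 [290.5 198.9] [ 0.476 -0.031  0.114]
scene grip_a 0.63 [257.4 173.2] [ 0.497 -0.17   0.114]
scene grip_a 0.6 [217.  193.1] [ 0.63  -0.147  0.114]
scene grip_a 0.54 [253.3 210.8] [ 0.58  -0.039  0.114]
scene grip_a 0.5 [252.7 220.6] [ 0.5
[... 547 characters left out ...]
]
side grip_a 0.65 [267.5 178.8] [0.516 0.068 0.114]
side grip_a 0.62 [300.4 181.9] [0.605 0.01  0.114]
side grip_a 0.55 [295.9 223.6] [ 0.507 -0.155  0.114]
side grip_a 0.5 [329.1 208.3] [ 0.626 -0.138  0.114]
side grip_a 0.43 [266.8 203.2] [ 0.467 -0.039  0.114]
side valve_pivot 0.78 [261.1 176.7] [0.507 0.098 0.104]
side valve_handle 0.77 [250.1 187.7] [0.453 0.061 0.104]
side valve_handle 0.45 [294.7 225.1] [ 0.506 -0.15   0.104]
side valve_handle 0.39 [299.6 186.2] [0.599 0.003 0.104]
side beaker 0.56 [320.5 195.5] [0.7   0.039 0.   ]
side reagent 0.59 [389.1 301.4] [ 0.658 -0.432  0.   ]
side slidebox 0.65 [322.1 320.2] [ 0.461 -0.41   0.   ]
wrist [0.232 0.639 0.385] 61.39095018118602
```

View crops.

Run:
```python
import cv2,numpy as np
a=cv2.imread("pics/scene0.png")[130:330,150:350];b=cv2.imread("pics/side0.png")[130:330,200:400]
cv2.imwrite("pics/both0.png",np.hstack([cv2.resize(x,(400,400),interpolation=2) for x in(a,b)]))
```

```text
(no output)
```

View pics/both0.png

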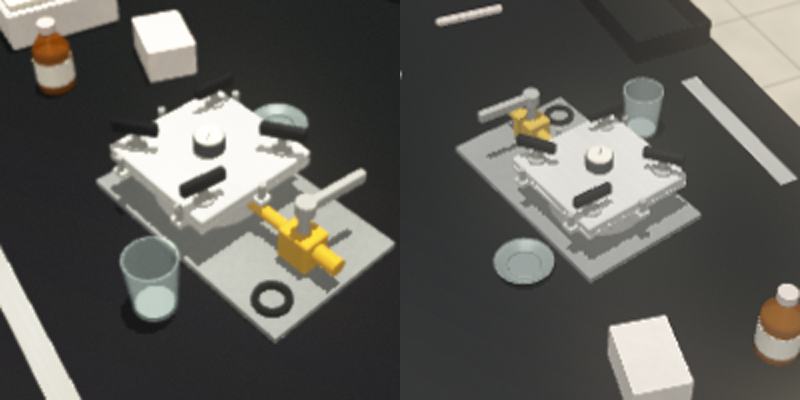

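View pics/scene0.png

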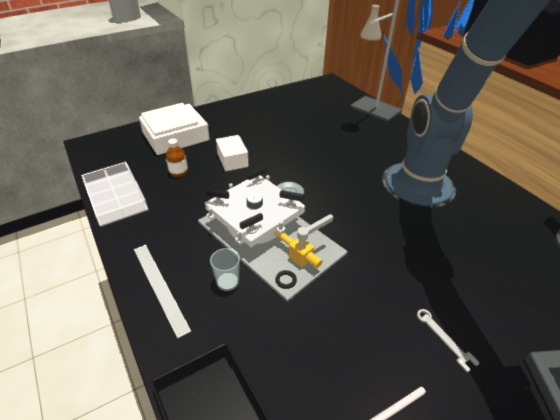

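Emit:
move_arm:
  commands: "-0.0055 -0.0247 0.029 0 0 0 -0.1;-0.0055 -0.0247 0.029 0 0 0 -0.1;-0.0055 -0.0247 0.029 0 0 0 -0.1;-0.0055 -0.0247 0.029 0 0 0 -0.1;-0.0055 -0.0247 0.029 0 0 0 -0.1"
  grip_force: 25

```text
t: 1.77
eef_pos: [0.3768, 0.4267, 0.2504]
tool_rot: [0.163, 0.688, -0.162, 0.688]
contact_force: [-0.1, -0.3, 0.3]
gripper_width: 0.71
```

Emit:
move_arm:
  commands: "-0.0055 -0.0247 0.029 0 0 0 -0.1;-0.0055 -0.0247 0.029 0 0 0 -0.1;-0.0055 -0.0247 0.029 0 0 0 -0.1;-0.0055 -0.0247 0.029 0 0 0 -0.1;-0.0055 -0.0247 0.029 0 0 0 -0.1"

```text
t: 2.18
eef_pos: [0.4512, 0.2513, 0.2782]
tool_rot: [0.163, 0.688, -0.162, 0.688]
contact_force: [-0.4, 0.3, -0.3]
gripper_width: 0.459
```

Emit:
move_arm:
  commands: "-0.0055 -0.0247 0.029 0 0 0 -0.1;-0.0055 -0.0247 0.029 0 0 0 -0.1;-0.0055 -0.0247 0.029 0 0 0 -0.1;-0.0055 -0.0247 0.029 0 0 0 -0.1;-0.0055 -0.0247 0.029 0 0 0 -0.1"

```text
t: 2.6
eef_pos: [0.5256, 0.0759, 0.3057]
tool_rot: [0.163, 0.688, -0.162, 0.688]
contact_force: [0.1, -0.1, 0.4]
gripper_width: 0.446
```

Emit:
move_arm:
  commands: "-0.0055 -0.0247 0.029 0 0 0 -0.1;-0.0055 -0.0247 0.029 0 0 0 -0.1;-0.0055 -0.0247 0.029 0 0 0 -0.1;-0.0055 -0.0247 0.029 0 0 0 -0.1;-0.0055 -0.0247 0.029 0 0 0 -0.1"

```text
t: 3.02
eef_pos: [0.6001, -0.0992, 0.3331]
tool_rot: [0.163, 0.688, -0.162, 0.688]
contact_force: [0.3, -0.8, -0.2]
gripper_width: 0.449
```

Run:
```python
from h import *
c=cams.camera("wrist"); save(c,"w1.png")
np.savez("w1.npz",**{k:v for k,v in c.items()})
o,v=ray(c,(280,210)); print(o.round(3),v.round(3))
for t,z in [("lid",.0725),("grip_a",.114),("valve_pivot",.104),("valve_handle",.104),("chamber",0)]:
    for r in cams.place_of(c,t)[:5]:
        px=r["position"]; print(t,round(r["p"],2),np.round(px,1),at_z(c,px,z).round(4))
for r in cams.outline_of(c,"grip_a")[:5]:
    m=r["pixels"]; ys,xs=np.nonzero(m); print(round(r["p"],2),r["bbox"],m.sum())
    P=np.array([at_depth(c,(x,y)) for x,y in zip(xs,ys) if c["depth"][y,x]>0])
    P=P[P[:,2]>.105]
    if len(P)<20: continue
    (cx,cy),(w,h),ang=cv2.minAreaRect(P[:,:2].astype(np.float32)*1000)
    q,e=np.linalg.eigh(np.cov(P[:,:2].T)); d=e[:,1]
    print(P.mean(0).round(4),(cx,cy),(w,h),"bar ang",np.degrees(np.arctan2(d[1],d[0]))%180,"zmax",np.percentile(P[:,2],[50,95]))
```

```text
[ 0.53  -0.064  0.495] [ 0.251 -0.117 -0.961]
lid 0.88 [263.3 133.7] [ 0.5488 -0.0913  0.0725]
grip_a 0.91 [174.1 126.8] [ 0.4981 -0.1696  0.114 ]
grip_a 0.74 [267.2  39.1] [ 0.4661 -0.0429  0.114 ]
grip_a 0.68 [253.2 223.2] [ 0.6305 -0.1444  0.114 ]
grip_a 0.66 [352.5 147.1] [ 0.602  -0.0095  0.114 ]
valve_pivot 0.82 [394.2  31.4] [0.5147 0.0774 0.104 ]
0.8 [334.3, 122.2, 368.9, 176.9] 813
[ 0.6016 -0.0119  0.1231] (602.5170288085938, -11.102473258972168) (62.56793975830078, 13.619192123413086) bar ang 3.8190766629421944 zmax [0.12386854 0.1255355 ]
0.79 [149.2, 98.2, 197.0, 154.9] 980
[ 0.4989 -0.1705  0.1224] (499.4781494140625, -171.8711395263672) (63.594757080078125, 14.242728233337402) bar ang 8.104337291707822 zmax [0.12393162 0.12582447]
0.74 [253.7, 6.6, 289.4, 75.6] 1005
[ 0.4711 -0.0392  0.1254] (470.6045837402344, -39.265689849853516) (13.517061233520508, 64.05025482177734) bar ang 133.46942676740414 zmax [0.12585499 0.12749367]
0.69 [242.3, 195.3, 268.9, 250.6] 680
[ 0.63   -0.141   0.1257] (631.8268432617188, -142.3822479248047) (12.996559143066406, 62.238792419433594) bar ang 136.6175156304487 zmax [0.1263313  0.12789087]
```

View pics/w1.png

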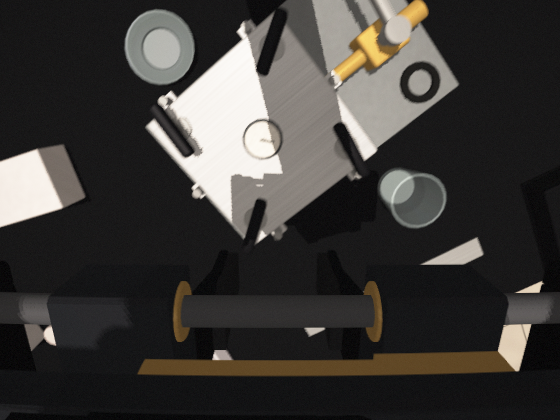

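Emit:
move_arm:
  commands: "0 -0.0011 -0.0356 0 0 0 -0.1;0 -0.0011 -0.0356 0 0 0 -0.1;0 -0.0011 -0.0356 0 0 0 -0.1;0 -0.0011 -0.0356 0 0 0 -0.1;0 0 0 6.7 0 0 -0.1"

```text
t: 3.78
eef_pos: [0.4647, -0.0336, 0.3324]
tool_rot: [0.201, 0.679, -0.2, 0.677]
contact_force: [0.4, 0.1, 0.4]
gripper_width: 0.449
```

Emit:
move_arm:
  commands: "0.04 0 0 6.6 0 0 -0.1;0.04 0 0 6.6 0 0 -0.1;0.04 0 0 0 0 0 -0.1;0.04 0 0 0 0 0 -0.1;0.015 0 0 0 0 0 -0.1"

```text
t: 4.2
eef_pos: [0.4664, -0.036, 0.1531]
tool_rot: [0.277, 0.653, -0.279, 0.648]
contact_force: [-1.4, 0.6, -0.5]
gripper_width: 0.453
```

```bash
cat > tp.py <<'E'
from h import *
from scipy.spatial.transform import Rotation as Ro
s=telemetry.observe(); M=Ro.from_quat(s["tool_rot"]).as_matrix()
print("t",s["t"],"pos",s["eef_pos"].round(4),"ax",M[:,0].round(3),"yaw y",np.degrees(np.arctan2(M[1,1],M[0,1])).round(1),"q",s["joint_positions"].round(2),"f",s["contact_force"].round(1),s["gripper_width"].__round__(3))
import sys
if len(sys.argv)>2:
    d=np.array([float(x) for x in sys.argv[1:4]])-s["eef_pos"]; print("tool shift",(M.T@d).round(4))
E
python3 tp.py .4706 -.0393 .101
```

```text
t 4.2 pos [ 0.4664 -0.036   0.1531] ax [-0.008  0.    -1.   ] yaw y 43.7 q [-0.28  0.22  0.31  2.1  -0.09  0.85  0.85] f [-1.4  0.6 -0.5] 0.453
tool shift [0.0521 0.0011 0.0056]
```

Emit:
move_arm:
  commands: "0.025 0.001 0.0045 0 0 0 -0.1;0.025 0 0 0 0 0 -0.1;0 0 0 0 0 0 -1;0 0 0 0 0 0 -1;0 0 0 0 0 0 -1"
  grip_force: 25

```text
t: 4.62
eef_pos: [0.4749, -0.0396, 0.1087]
tool_rot: [0.279, 0.649, -0.278, 0.65]
contact_force: [-0.4, -0.1, -0.2]
gripper_width: 0.305
```

```bash
python3 tp.py .4706 -.0393 .101
```

```text
t 4.6167 pos [ 0.4749 -0.0396  0.1087] ax [ 0.002  0.    -1.   ] yaw y 43.6 q [-0.26  0.3   0.3   2.12 -0.13  0.74  0.89] f [-0.4 -0.1 -0.2] 0.305
tool shift [ 0.0077 -0.0029 -0.0032]
```

Emit:
move_arm:
  commands: "0.003 -0.0015 -0.0025 0 0 0 -0.3;0.003 -0.001 0 0 0 0 -0.5;0 0 0 0 0 0 -1;0 0 0 0 0 0 -1;0 0 0 0 0 0 -1"

```text
t: 5.03
eef_pos: [0.4708, -0.0403, 0.1019]
tool_rot: [0.279, 0.65, -0.279, 0.65]
contact_force: [0.2, 0.3, 1.7]
gripper_width: 0.145
```

```bash
python3 tp.py .4706 -.0393 .101
```

```text
t 5.0333 pos [ 0.4708 -0.0403  0.1019] ax [ 0.001  0.    -1.   ] yaw y 43.5 q [-0.26  0.3   0.3   2.14 -0.13  0.72  0.89] f [0.2 0.3 1.7] 0.145
tool shift [ 0.0009  0.0005 -0.0009]
```

Emit:
move_arm:
  commands: "0.0004 0 0 7.1 0 0 -1;0.0004 0 0 7.1 0 0 -1;0.0004 0 0 7.1 0 0 -1;0.0004 0 0 7.1 0 0 -1;0.0004 0 0 7.1 0 0 -1"

```text
t: 5.45
eef_pos: [0.4703, -0.0406, 0.1]
tool_rot: [0.465, 0.533, -0.465, 0.532]
contact_force: [-2.3, -1.1, 4.0]
gripper_width: 0.151
```

Emit:
move_arm:
  commands: "0 0 0 0 0 0 -1;0 0 0 0 0 0 -0.1;0 0 0 0 0 0 -0.1;0 0 0 0 0 0 -0.1;0 0 0 0 0 0 -0.1"

```text
t: 5.87
eef_pos: [0.4708, -0.0402, 0.0995]
tool_rot: [0.464, 0.534, -0.464, 0.534]
contact_force: [-0.2, -0.2, 0.9]
gripper_width: 0.366
```

```bash
python3 tp.py .6318 -.1424 .101
```

```text
t 5.8667 pos [ 0.4708 -0.0402  0.0995] ax [ 0.  0. -1.] yaw y 8.0 q [-0.37  0.32  0.44  2.15 -0.2   0.72  0.35] f [-0.2 -0.2  0.9] 0.366
tool shift [-0.0014  0.1451  0.1237]
```

Emit:
move_arm:
  commands: "-0.04 0 0 0 0 0 -0.1;-0.03 0 0 0 0 0 -0.1;0 0.029 0.0247 0 0 0 -0.1;0 0.029 0.0247 0 0 0 -0.1;0 0.029 0.0247 0 0 0 -0.1"

```text
t: 6.28
eef_pos: [0.5688, -0.1015, 0.1708]
tool_rot: [0.464, 0.534, -0.462, 0.535]
contact_force: [-0.0, -0.0, 0.5]
gripper_width: 0.449
```

Emit:
move_arm:
  commands: "0 0.029 0.0247 0 0 0 -0.1;0 0.029 0.0247 0 0 0 -0.1;0 0 0 -6.5 0 0 -0.1;0 0 0 -6.5 0 0 -0.1;0 0 0 -6.5 0 0 -0.1"

```text
t: 6.7
eef_pos: [0.6317, -0.1429, 0.1685]
tool_rot: [0.365, 0.606, -0.366, 0.605]
contact_force: [1.0, -0.0, 0.1]
gripper_width: 0.451
```

Emit:
move_arm:
  commands: "0.005 0 0 -6.5 0 0 -0.1;0.005 0 0 -6.3 0 0 -0.1;0.005 0 0 -6.3 0 0 -0.1;0 0 0 0 0 0 -0.1;0 0 0 0 0 0 -0.1"

```text
t: 7.12
eef_pos: [0.6312, -0.1424, 0.1541]
tool_rot: [0.262, 0.657, -0.262, 0.656]
contact_force: [-0.0, -0.0, -0.9]
gripper_width: 0.45
```

```bash
python3 tp.py .6318 -.1424 .101
```

```text
t 7.1167 pos [ 0.6312 -0.1424  0.1541] ax [-0.001  0.001 -1.   ] yaw y 46.5 q [-0.07  0.5   0.32  1.69 -0.18  0.98  1.12] f [-0.  -0.  -0.9] 0.45
tool shift [0.0531 0.0004 0.0005]
```

Descend, grip, turn d by about 38°, and release.

Emit:
move_arm:
  commands: "0.027 0 0 0 0 0 -0.1;0.026 0 0 0 0 0 -0.1;0 0 0 0 0 0 -0.6;0 0 0 0 0 0 -1;0 0 0 0 0 0 -1"

```text
t: 7.53
eef_pos: [0.6324, -0.1426, 0.1028]
tool_rot: [0.262, 0.656, -0.262, 0.658]
contact_force: [0.1, -0.6, 0.1]
gripper_width: 0.304
```

Emit:
move_arm:
  commands: "0 0 0 0 0 0 -1;0 0 0 0 0 0 -1;0 0 0 0 0 0 -1;0.0004 0 0 7.1 0 0 -1;0.0004 0 0 7.1 0 0 -1"

```text
t: 7.95
eef_pos: [0.6319, -0.1434, 0.1025]
tool_rot: [0.343, 0.618, -0.342, 0.619]
contact_force: [-1.5, -1.4, 5.7]
gripper_width: 0.146
```

Emit:
move_arm:
  commands: "0.0004 0 0 7.1 0 0 -1;0.0004 0 0 7.1 0 0 -1;0.0004 0 0 7.1 0 0 -1;0 0 0 2 0 0 -1;0 0 0 0 0 0 -1"

```text
t: 8.37
eef_pos: [0.632, -0.1434, 0.1013]
tool_rot: [0.459, 0.537, -0.459, 0.539]
contact_force: [-2.3, -2.5, 6.1]
gripper_width: 0.151
```

```bash
python3 tp.py .6318 -.1424 .099
```

```text
t 8.3667 pos [ 0.632  -0.1434  0.1013] ax [ 0.002 -0.001 -1.   ] yaw y 9.0 q [-0.17  0.58  0.47  1.74 -0.32  0.9   0.59] f [-2.3 -2.5  6.1] 0.151
tool shift [ 0.0023 -0.0001 -0.001 ]
```

```bash
cat > bars.py <<'E'
from h import *
import sys
ctr=np.array([.5511,-.0912]); psi=12.4
for n in sys.argv[1:]:
    c=cams.camera(n)
    for r in cams.outline_of(c,"grip_a")[:6]:
        ys,xs=np.nonzero(r["pixels"])
        P=np.array([at_depth(c,(x,y)) for x,y in zip(xs,ys) if c["depth"][y,x]>0])
        if len(P)<20: continue
        P=P[(P[:,2]>.105)&(P[:,2]<.135)]
        if len(P)<20: continue
        m=P.mean(0); az=np.degrees(np.arctan2(*(m[:2]-ctr)[::-1]))-psi
        k=int(round((az-45)/90))%4
        e=np.linalg.eigh(np.cov(P[:,:2].T))[1][:,1]; a=np.degrees(np.arctan2(e[1],e[0]))
        q=((psi+45+90*k)-a)%180; q=q-180 if q>150 else q
        print(n,"abcd"[k],round(r["p"],2),m.round(4),"q=%.3f"%np.radians(q),len(P), "len %.3f"%np.ptp(P[:,:2]@e))
E
python3 bars.py scene side
```

```text
scene c 0.74 [ 0.5002 -0.1674  0.1198] q=0.868 144 len 0.063
scene a 0.61 [ 0.6062 -0.0055  0.1196] q=0.949 173 len 0.059
scene b 0.53 [ 0.4726 -0.0333  0.1204] q=0.850 149 len 0.060
side c 0.73 [ 0.496  -0.1753  0.12  ] q=0.884 141 len 0.063
side b 0.65 [ 0.4682 -0.046   0.12  ] q=0.856 97 len 0.059
side d 0.63 [ 0.6323 -0.1646  0.1202] q=0.715 54 len 0.028
side a 0.46 [ 0.5992 -0.0142  0.1211] q=0.909 76 len 0.060
```

Emit:
move_arm:
  commands: "0.0008 0 0 7.1 0 0 -1;0.0004 0 0 7.1 0 0 -1;0.0004 0 0 7.1 0 0 -1;0.0004 0 0 7.1 0 0 -1;0.0004 0 0 7.1 0 0 -1"
  grip_force: 35

```text
t: 8.98
eef_pos: [0.6321, -0.1435, 0.0995]
tool_rot: [0.603, 0.37, -0.601, 0.372]
contact_force: [-2.9, -1.0, 9.6]
gripper_width: 0.144
```

Emit:
move_arm:
  commands: "0.0003 0 0 7.1 0 0 -1;0 0 0 2 0 0 -1;0 0 0 0 0 0 -1;0 0 0 0 0 0 -1;0 0 0 0 0 0 -1"

```text
t: 9.4
eef_pos: [0.6322, -0.1435, 0.0992]
tool_rot: [0.629, 0.323, -0.628, 0.325]
contact_force: [-2.9, -1.7, 9.1]
gripper_width: 0.147
```

```bash
python3 tp.py .6318 -.1424 .099; python3 -c "from h import *;print(telemetry.observe()['torque'])"
```

```text
t 9.4 pos [ 0.6322 -0.1435  0.0992] ax [ 0.002 -0.001 -1.   ] yaw y -35.4 q [-0.3   0.63  0.67  1.75 -0.47  0.93 -0.06] f [-2.9 -1.7  9.1] 0.147
tool shift [ 0.0002 -0.0009 -0.0007]
[-0.36865497  0.83637187  0.24768365]
```

Emit:
move_arm:
  commands: "0 0 0 0 0 0 -0.1;0 0 0 0 0 0 -0.1;0 0 0 0 0 0 -0.1;0 0 0 0 0 0 -0.1;-0.02 0 0 0 0 0 -0.1"

```text
t: 9.82
eef_pos: [0.6289, -0.1408, 0.1133]
tool_rot: [-0.626, -0.326, 0.631, -0.322]
contact_force: [-0.1, 0.7, -0.1]
gripper_width: 0.414
```

Emit:
move_arm:
  commands: "-0.04 0 0 0 0 0 -0.1;-0.01 0 0 -7.1 0 0 -0.1;0 0 0 -7.1 0 0 -0.1;0 0 0 -7.1 0 0 -0.1;0 0 0 -7.1 0 0 -0.1"

```text
t: 10.23
eef_pos: [0.6316, -0.1419, 0.167]
tool_rot: [0.529, 0.47, -0.528, 0.47]
contact_force: [0.2, 0.7, -0.1]
gripper_width: 0.451
```

Emit:
move_arm:
  commands: "0 0 0 -7.1 0 0 -0.1;0 0 0 -7.1 0 0 -0.1;0 0 0 -1 0 0 -0.1;0 0 0 0 0 0 -0.1;0 0 0 0 0 0 -0.1"

```text
t: 10.65
eef_pos: [0.6314, -0.1423, 0.1666]
tool_rot: [0.464, 0.534, -0.464, 0.533]
contact_force: [0.7, -0.1, -0.8]
gripper_width: 0.449
```

```bash
python3 tp.py .4708 -.0402 .0995
```

```text
t 10.65 pos [ 0.6314 -0.1423  0.1666] ax [-0.  0. -1.] yaw y 8.0 q [-0.21  0.51  0.52  1.69 -0.29  1.02  0.55] f [ 0.7 -0.1 -0.8] 0.449
tool shift [ 0.0672 -0.1449 -0.1234]
```

Emit:
move_arm:
  commands: "0 -0.029 -0.0247 0 0 0 -0.1;0 -0.029 -0.0247 0 0 0 -0.1;0 -0.029 -0.0247 0 0 0 -0.1;0 -0.029 -0.0247 0 0 0 -0.1;0 -0.029 -0.0247 0 0 0 -0.1"

```text
t: 11.07
eef_pos: [0.4688, -0.0398, 0.1665]
tool_rot: [0.464, 0.534, -0.464, 0.533]
contact_force: [0.4, 1.3, 0.7]
gripper_width: 0.452
```

Emit:
move_arm:
  commands: "0 0 0 0 0 0 -0.1;0.02 0 0 0 0 0 -0.1;0 0 0 0 0 0 -0.1;0 0 0 0 0 0 -0.1;0 0 0 0 0 0 -0.1"

```text
t: 11.48
eef_pos: [0.4711, -0.041, 0.1472]
tool_rot: [0.464, 0.534, -0.464, 0.534]
contact_force: [0.2, -0.1, 0.6]
gripper_width: 0.452
```

```bash
python3 tp.py .4708 -.0402 .0990; python3 bars.py wrist
```

```text
t 11.4833 pos [ 0.4711 -0.041   0.1472] ax [ 0. -0. -1.] yaw y 8.0 q [-0.46  0.25  0.54  2.11 -0.17  0.83  0.32] f [ 0.2 -0.1  0.6] 0.452
tool shift [ 0.0482 -0.0002 -0.0008]
wrist a 0.95 [ 0.5983 -0.0085  0.1219] q=0.914 2713 len 0.064
wrist b 0.65 [ 0.4699 -0.0348  0.1236] q=0.870 2369 len 0.061
```

Emit:
move_arm:
  commands: "0.025 0 0 0 0 0 -0.1;0.023 0 0 0 0 0 -0.1;0 0 0 0 0 0 -0.6;0 0 0 0 0 0 -1;0 0 0 0 0 0 -1"

```text
t: 12.0
eef_pos: [0.4714, -0.0409, 0.0998]
tool_rot: [0.464, 0.534, -0.463, 0.534]
contact_force: [-0.5, -0.7, 0.3]
gripper_width: 0.303
```

Emit:
move_arm:
  commands: "0 0 0 0 0 0 -1;0 0 0 0 0 0 -1;0 0 0 0 0 0 -1;0.0004 0 0 7.1 0 0 -1;0.0004 0 0 7.1 0 0 -1"

```text
t: 12.42
eef_pos: [0.4702, -0.0408, 0.0991]
tool_rot: [0.527, 0.472, -0.527, 0.471]
contact_force: [-3.6, -0.7, 7.6]
gripper_width: 0.148
```

Emit:
move_arm:
  commands: "0.0004 0 0 7.1 0 0 -1;0.0004 0 0 7.1 0 0 -1;0.0004 0 0 7.1 0 0 -1;0.0003 0 0 7.1 0 0 -1;0 0 0 1 0 0 -1"

```text
t: 12.83
eef_pos: [0.4697, -0.0406, 0.0976]
tool_rot: [-0.629, -0.324, 0.629, -0.322]
contact_force: [-6.2, -0.7, 10.1]
gripper_width: 0.144
```

Emit:
move_arm:
  commands: "0 0 0 0 0 0 -1;0 0 0 0 0 0 -1;0 0 0 0 0 0 -1;0 0 0 0 0 0 -1;0 0 0 0 0 0 -1"

```text
t: 13.25
eef_pos: [0.4696, -0.0406, 0.0976]
tool_rot: [-0.628, -0.325, 0.629, -0.324]
contact_force: [-5.5, -0.5, 10.8]
gripper_width: 0.142
```

```bash
python3 tp.py .4708 -.0402 .099
```

```text
t 13.25 pos [ 0.4696 -0.0406  0.0976] ax [-0.002  0.001 -1.   ] yaw y -35.4 q [-0.57  0.36  0.7   2.16 -0.35  0.73 -0.26] f [-5.5 -0.5 10.8] 0.142
tool shift [-0.0014  0.0007 -0.001 ]
```

Emit:
move_arm:
  commands: "0 0 0 0 0 0 -0.1;0 0 0 0 0 0 -0.1;0 0 0 0 0 0 -0.1;0 0 0 0 0 0 -0.1;-0.02 0 0 0 0 0 -0.1"

```text
t: 13.67
eef_pos: [0.4682, -0.0402, 0.1145]
tool_rot: [-0.626, -0.325, 0.631, -0.323]
contact_force: [0.2, 0.1, -0.6]
gripper_width: 0.412
```

Emit:
move_arm:
  commands: "-0.04 0 0 0 0 0 -0.1;-0.01 0 0 7.1 0 0 -0.1;0 0 0 7.1 0 0 -0.1;0 0 0 7.1 0 0 -0.1;0 0 0 7.1 0 0 -0.1"

```text
t: 14.08
eef_pos: [0.4708, -0.0404, 0.167]
tool_rot: [0.69, 0.158, -0.689, 0.158]
contact_force: [0.4, 0.8, -0.7]
gripper_width: 0.452
```

Emit:
move_arm:
  commands: "0 0 0 7.1 0 0 -0.1;0 0 0 7.1 0 0 -0.1;0 0 0 7.1 0 0 -0.1;0 0 0 1 0 0 -0.1;0 0 0 0 0 0 -0.1"

```text
t: 14.5
eef_pos: [0.4705, -0.0404, 0.1665]
tool_rot: [-0.707, -0.024, 0.707, -0.025]
contact_force: [-0.3, 0.8, 0.1]
gripper_width: 0.452
```

```bash
python3 tp.py .6028 -.0106 .0995
```

```text
t 14.5 pos [ 0.4705 -0.0404  0.1665] ax [-0. -0. -1.] yaw y -86.0 q [-0.82  0.3   0.99  2.1  -0.32  0.9  -1.15] f [-0.3  0.8  0.1] 0.452
tool shift [ 0.0669 -0.0206 -0.1341]
```

Emit:
move_arm:
  commands: "0 -0.005 -0.0335 0 0 0 -0.1;0 -0.005 -0.0335 0 0 0 -0.1;0 -0.005 -0.0335 0 0 0 -0.1;0 -0.005 -0.0335 0 0 0 -0.1;0 0 0 0 0 0 -0.1"

```text
t: 14.92
eef_pos: [0.6088, -0.0089, 0.166]
tool_rot: [0.708, 0.026, -0.705, 0.027]
contact_force: [0.1, 0.1, 0.2]
gripper_width: 0.446
```

Emit:
move_arm:
  commands: "0.02 0 0 0 0 0 -0.1;0 0 0 0 0 0 -0.1;0 0 0 0 0 0 -0.1;0 0 0 0 0 0 -0.1;0 0 0 0 0 0 -0.1"

```text
t: 15.33
eef_pos: [0.6029, -0.0119, 0.1474]
tool_rot: [0.707, 0.024, -0.706, 0.023]
contact_force: [-0.5, 0.2, 0.3]
gripper_width: 0.453
```

```bash
python3 tp.py .6028 -.0106 .0995; python3 bars.py wrist scene
```

```text
t 15.3333 pos [ 0.6029 -0.0119  0.1474] ax [ 0.001  0.001 -1.   ] yaw y -86.2 q [-0.66  0.55  0.86  1.83 -0.5   0.99 -1.1 ] f [-0.5  0.2  0.3] 0.453
tool shift [ 0.0479 -0.0012  0.0001]
wrist d 0.95 [ 0.6344 -0.1378  0.1202] q=1.607 2727 len 0.064
wrist a 0.75 [ 0.6081 -0.0098  0.1234] q=0.934 2196 len 0.060
scene d 0.7 [ 0.6353 -0.1346  0.1196] q=1.635 111 len 0.061
scene a 0.54 [ 0.6107 -0.0046  0.1189] q=0.986 137 len 0.057
```

Emit:
move_arm:
  commands: "0.025 -0.001 0 0 0 0 -0.1;0.022 0 0 0 0 0 -0.1;0 0 0 0 0 0 -0.6;0 0 0 0 0 0 -1;0 0 0 0 0 0 -1"

```text
t: 15.95
eef_pos: [0.6035, -0.011, 0.1007]
tool_rot: [0.707, 0.023, -0.706, 0.024]
contact_force: [-0.2, -0.5, 0.1]
gripper_width: 0.303
```

Emit:
move_arm:
  commands: "0 0 0 0 0 0 -1;0 0 0 0 0 0 -1;0 0 0 0 0 0 -1;0.0004 0 0 7.1 0 0 -1;0.0004 0 0 7.1 0 0 -1"

```text
t: 16.37
eef_pos: [0.6036, -0.0109, 0.1]
tool_rot: [0.705, -0.066, -0.703, -0.066]
contact_force: [-0.2, 0.4, 2.7]
gripper_width: 0.144
```

Emit:
move_arm:
  commands: "0.0004 0 0 7.1 0 0 -1;0.0004 0 0 7.1 0 0 -1;0.0004 0 0 7.1 0 0 -1;0.0003 0 0 4.5 0 0 -1;0 0 0 0 0 0 -1"

```text
t: 16.78
eef_pos: [0.6035, -0.0111, 0.0987]
tool_rot: [0.673, -0.22, -0.672, -0.22]
contact_force: [-1.9, -0.9, 6.6]
gripper_width: 0.143
```

Emit:
move_arm:
  commands: "0 0 0 0 0 0 -1;0 0 0 0 0 0 -1;0 0 0 0 0 0 -1;0 0 0 0 0 0 -1;0 0 0 0 0 0 -1"

```text
t: 17.2
eef_pos: [0.6035, -0.0111, 0.0987]
tool_rot: [0.673, -0.219, -0.672, -0.219]
contact_force: [-1.0, 0.6, 5.1]
gripper_width: 0.143
```

```bash
python3 tp.py .6028 -.0106 .099
```

```text
t 17.2 pos [ 0.6035 -0.0111  0.0987] ax [ 0.002 -0.    -1.   ] yaw y -126.1 q [-0.73  0.69  0.99  1.87 -0.7   0.98 -1.62] f [-1.   0.6  5.1] 0.143
tool shift [-0.0003  0.      0.0009]
```

Emit:
move_arm:
  commands: "0 0 0 0 0 0 -0.1;0 0 0 0 0 0 -0.1;0 0 0 0 0 0 -0.1;0 0 0 0 0 0 -0.1;-0.02 0 0 0 0 0 -0.1"

```text
t: 17.62
eef_pos: [0.6002, -0.0097, 0.1142]
tool_rot: [-0.67, 0.22, 0.675, 0.219]
contact_force: [0.7, 1.0, -0.7]
gripper_width: 0.41
```

Emit:
move_arm:
  commands: "-0.04 0 0 0 0 0 -0.1;-0.01 0 0 -7.1 0 0 -0.1;0 0 0 -7.1 0 0 -0.1;0 0 0 -7.1 0 0 -0.1;0 0 0 -7.1 0 0 -0.1"

```text
t: 18.03
eef_pos: [0.6028, -0.0105, 0.1675]
tool_rot: [0.706, -0.046, -0.705, -0.046]
contact_force: [-0.7, -0.5, 0.0]
gripper_width: 0.448
```

Emit:
move_arm:
  commands: "0 0 0 -7.1 0 0 -0.1;0 0 0 -7.1 0 0 -0.1;0 0 0 -1.5 0 0 -0.1;0 0 0 0 0 0 -0.1;0 0 0 0 0 0 -0.1"

```text
t: 18.45
eef_pos: [0.6027, -0.0108, 0.1671]
tool_rot: [-0.705, -0.048, 0.706, -0.048]
contact_force: [-0.1, -0.4, 1.4]
gripper_width: 0.454
```

```bash
python3 tp.py .4995 -.1722 .099
```

```text
t 18.45 pos [ 0.6027 -0.0108  0.1671] ax [-0.  0. -1.] yaw y -82.2 q [-0.67  0.53  0.87  1.81 -0.47  1.03 -1.05] f [-0.1 -0.4  1.4] 0.454
tool shift [0.0681 0.146  0.124 ]
```

Emit:
move_arm:
  commands: "0 0.0292 0.0248 0 0 0 -0.1;0 0.0292 0.0248 0 0 0 -0.1;0 0.0292 0.0248 0 0 0 -0.1;0 0.0292 0.0248 0 0 0 -0.1;0 0.0292 0.0248 0 0 0 -0.1"

```text
t: 18.87
eef_pos: [0.4989, -0.1736, 0.1671]
tool_rot: [-0.705, -0.048, 0.706, -0.048]
contact_force: [1.0, -0.9, 0.6]
gripper_width: 0.448
```

Emit:
move_arm:
  commands: "0.02 0 0 0 0 0 -0.1;0 0 0 0 0 0 -0.1;0 0 0 0 0 0 -0.1;0 0 0 0 0 0 -0.1;0 0 0 0 0 0 -0.1"

```text
t: 19.28
eef_pos: [0.5013, -0.1715, 0.1477]
tool_rot: [0.706, 0.049, -0.705, 0.05]
contact_force: [0.0, 0.2, 0.4]
gripper_width: 0.448
```

```bash
python3 tp.py .4995 -.1722 .0995; python3 bars.py wrist scene
```

```text
t 19.2833 pos [ 0.5013 -0.1715  0.1477] ax [ 0.001 -0.    -1.   ] yaw y -82.0 q [-0.45  0.43  0.9   2.   -0.43  0.92 -0.75] f [0.  0.2 0.4] 0.448
tool shift [0.0482 0.0005 0.0019]
wrist c 0.95 [ 0.5059 -0.1713  0.1236] q=0.857 2096 len 0.057
wrist d 0.91 [ 0.6208 -0.1563  0.1204] q=1.454 1755 len 0.039
wrist a 0.71 [ 0.6044 -0.0183  0.1147] q=1.574 1566 len 0.046
wrist b 0.63 [ 0.4788 -0.0335  0.1178] q=1.599 2357 len 0.044
scene b 0.65 [ 0.476  -0.0299  0.1208] q=1.598 93 len 0.056
scene a 0.61 [ 0.6037 -0.0061  0.1174] q=1.594 209 len 0.063
scene a 0.55 [ 0.5375 -0.0273  0.1167] q=2.182 819 len 0.298
```

Emit:
move_arm:
  commands: "0.025 0.0005 0.0018 0 0 0 -0.1;0.023 0 0 0 0 0 -0.1;0 0 0 0 0 0 -0.6;0 0 0 0 0 0 -1;0 0 0 0 0 0 -1"

```text
t: 19.9
eef_pos: [0.4991, -0.1735, 0.1002]
tool_rot: [0.706, 0.049, -0.705, 0.049]
contact_force: [0.0, -0.3, 0.6]
gripper_width: 0.303
```

Emit:
move_arm:
  commands: "0 0 0 0 0 0 -1;0 0 0 0 0 0 -1;0 0 0 0 0 0 -1;0.0004 0 0 7.1 0 0 -1;0.0004 0 0 7.1 0 0 -1"

```text
t: 20.32
eef_pos: [0.4992, -0.1727, 0.0996]
tool_rot: [0.707, -0.04, -0.705, -0.041]
contact_force: [-0.3, 1.2, 5.6]
gripper_width: 0.142
```

Emit:
move_arm:
  commands: "0.0004 0 0 7.1 0 0 -1;0.0004 0 0 7.1 0 0 -1;0.0004 0 0 7.1 0 0 -1;0.0003 0 0 7.1 0 0 -1;0 0 0 1.5 0 0 -1"

```text
t: 20.73
eef_pos: [0.4991, -0.1727, 0.0981]
tool_rot: [0.672, -0.22, -0.672, -0.221]
contact_force: [-2.2, 3.1, 7.8]
gripper_width: 0.146
```

Emit:
move_arm:
  commands: "0 0 0 0 0 0 -1;0 0 0 0 0 0 -1;0 0 0 0 0 0 -1;0 0 0 0 0 0 -1;0 0 0 0 0 0 -1"

```text
t: 21.15
eef_pos: [0.4992, -0.1727, 0.0981]
tool_rot: [0.673, -0.218, -0.672, -0.219]
contact_force: [-1.5, 2.5, 7.5]
gripper_width: 0.145
```

```bash
python3 tp.py .4995 -.1722 .099
```

```text
t 21.15 pos [ 0.4992 -0.1727  0.0981] ax [ 0.001  0.001 -1.   ] yaw y -126.0 q [-0.51  0.59  1.04  2.04 -0.67  0.89 -1.29] f [-1.5  2.5  7.5] 0.145
tool shift [-0.0009 -0.0006  0.    ]
```

Emit:
move_arm:
  commands: "0 0 0 0 0 0 -0.1;0 0 0 0 0 0 -0.1;0 0 0 0 0 0 -0.1;0 0 0 0 0 0 -0.1;-0.02 0 0 0 0 0 -0.1"

```text
t: 21.57
eef_pos: [0.4962, -0.1719, 0.1146]
tool_rot: [-0.67, 0.22, 0.674, 0.219]
contact_force: [-0.1, 0.7, -0.1]
gripper_width: 0.411
```

Emit:
move_arm:
  commands: "-0.04 0 0 0 0 0 -0.1;-0.04 0 0 -7.1 0 0 -0.1;-0.04 0 0 -7.1 0 0 -0.1;-0.04 0 0 -7.1 0 0 -0.1;-0.03 0 0 -7.1 0 0 -0.1"

```text
t: 21.98
eef_pos: [0.4987, -0.1742, 0.31]
tool_rot: [0.707, -0.046, -0.705, -0.046]
contact_force: [0.3, 0.0, -0.2]
gripper_width: 0.449
```

Emit:
move_arm:
  commands: "0 0 0 -7.1 0 0 -0.1;0 0 0 -7.1 0 0 -0.1;0 0 0 -7.1 0 0 -0.1;0 0 0 -7.1 0 0 -0.1;0 0 0 -7.1 0 0 -0.1"

```text
t: 22.4
eef_pos: [0.4981, -0.1732, 0.3069]
tool_rot: [0.686, 0.171, -0.686, 0.171]
contact_force: [-0.1, 0.7, 1.3]
gripper_width: 0.45
```

Emit:
move_arm:
  commands: "0 0 0 -7.1 0 0 -0.1;0 0 0 -7.1 0 0 -0.1;0 0 0 -7.1 0 0 -0.1;0 0 0 -7.1 0 0 -0.1;0 0 0 -7.1 0 0 -0.1"

```text
t: 22.82
eef_pos: [0.4981, -0.1733, 0.3067]
tool_rot: [-0.601, -0.372, 0.601, -0.372]
contact_force: [1.0, 0.8, -0.3]
gripper_width: 0.45
```

Emit:
move_arm:
  commands: "0 0 0 -7.1 0 0 -0.1;0 0 0 -7.1 0 0 -0.1;0 0 0 -7.1 0 0 -0.1;0 0 0 -7.1 0 0 -0.1;0 0 0 -7.1 0 0 -0.1"

```text
t: 23.23
eef_pos: [0.4981, -0.1734, 0.3067]
tool_rot: [0.459, 0.538, -0.459, 0.538]
contact_force: [0.2, -0.4, 0.5]
gripper_width: 0.45
```

Emit:
move_arm:
  commands: "0 0 0 -7.1 0 0 -0.1;0 0 0 -7.1 0 0 -0.1;0 0 0 -7.1 0 0 -0.1;0 0 0 -7.1 0 0 -0.1;0 0 0 -7.1 0 0 -0.1"

```text
t: 23.65
eef_pos: [0.498, -0.1734, 0.3067]
tool_rot: [0.273, 0.652, -0.273, 0.652]
contact_force: [0.0, -0.7, -0.7]
gripper_width: 0.451
```

```bash
python3 tp.py .57 0 .3
```

```text
t 23.65 pos [ 0.498  -0.1734  0.3067] ax [-0.  0. -1.] yaw y 44.5 q [-0.35  0.17  0.7   1.8  -0.12  1.21  1.17] f [ 0.  -0.7 -0.7] 0.451
tool shift [ 0.0066  0.1729 -0.0731]
```

Emit:
move_arm:
  commands: "0 0.0346 -0.0146 0 0 0 -0.1;0 0.0346 -0.0146 0 0 0 -0.1;0 0.0346 -0.0146 0 0 0 -0.1;0 0.0346 -0.0146 0 0 0 -0.1;0 0.0346 -0.0146 0 0 0 -0.1"

```text
t: 24.07
eef_pos: [0.5717, 0.0012, 0.3069]
tool_rot: [0.275, 0.651, -0.275, 0.651]
contact_force: [0.9, -1.4, 0.0]
gripper_width: 0.452
```

Emit:
move_arm:
  commands: "0 0 0 -7.1 0 0 -0.1;0 0 0 -7.1 0 0 -0.1;0 0 0 -7.1 0 0 -0.1;0 0 0 -7.1 0 0 -0.1;0 0 0 -7.1 0 0 -0.1"

```text
t: 24.48
eef_pos: [0.5712, -0.0004, 0.3066]
tool_rot: [0.061, 0.705, -0.061, 0.704]
contact_force: [0.9, 0.6, 0.0]
gripper_width: 0.449
```

Emit:
move_arm:
  commands: "0 0 0 -7.1 0 0 -0.1;0 0 0 -7.1 0 0 -0.1;0 0 0 0 0 0 -0.1;0 0 0 0 0 0 -0.1;0 0 0 0 0 0 -0.1"

```text
t: 24.9
eef_pos: [0.5713, -0.0003, 0.3068]
tool_rot: [-0.023, 0.707, 0.023, 0.707]
contact_force: [-0.6, 0.0, -0.0]
gripper_width: 0.452
```

```bash
python3 bars.py wrist scene side; python3 tp.py .5 0 .3
python3 - <<'E'
from h import *
c=cams.camera("wrist"); save(c,"w2.png")
for t in ["valve_pivot","valve_handle"]:
    for r in cams.place_of(c,t)[:3]: print(t,round(r["p"],2),np.round(r["position"]),at_z(c,r["position"],.104).round(4))
# lever by depth: points 0.10..0.118 near valve
ctr=np.array([.5511,-.0912]);u=np.radians(12.4);ey=np.array([-np.sin(u),np.cos(u)]);ex=np.array([np.cos(u),np.sin(u)])
pv=ctr+.175*ey; print("pivot pred",pv)
P=np.array([at_depth(c,(x,y)) for y in range(0,420) for x in range(0,560) if c["depth"][y,x]>0])
d=P[:,:2]-pv; r=np.hypot(*d.T); m=(r<.1)&(r>.02)&(P[:,2]>.107)&(P[:,2]<.119); L=P[m]; dd=L[:,:2]-pv
print(len(L)); 
if len(L)>20:
    vx,vy,x0,y0=cv2.fitLine(L[:,:2].astype(np.float32),cv2.DIST_HUBER,0,1e-4,1e-4).ravel(); print("lever dir",np.degrees(np.arctan2(vy,vx)),(x0,y0),"z",np.median(L[:,2]),"rmax",np.percentile(np.hypot(*dd.T),98))
# lid top plane
d=P[:,:2]-ctr; ok=(abs(d@ex)<.09)&(abs(d@ey)<.09)&(P[:,2]>.07)&(P[:,2]<.09); Q=P[ok]; A=np.c_[Q[:,:2]-ctr,np.ones(len(Q))]
print("lid plane",np.linalg.lstsq(A,Q[:,2],rcond=None)[0])
E
```

```text
wrist d 0.93 [ 0.6295 -0.1409  0.1189] q=1.594 932 len 0.062
wrist a 0.73 [ 0.6011 -0.0097  0.1207] q=1.603 830 len 0.064
wrist c 0.71 [ 0.499  -0.1688  0.1198] q=1.603 1136 len 0.064
wrist b 0.56 [ 0.4703 -0.0395  0.1219] q=1.601 917 len 0.063
wrist b 0.34 [0.4783 0.0744 0.1129] q=2.456 1792 len 0.107
scene b 0.65 [ 0.4741 -0.0324  0.1211] q=1.596 96 len 0.063
scene d 0.64 [ 0.6343 -0.1359  0.1195] q=1.635 114 len 0.062
scene c 0.58 [ 0.5016 -0.1684  0.1173] q=1.601 166 len 0.062
side c 0.71 [ 0.4972 -0.1747  0.1173] q=1.587 153 len 0.064
side a 0.56 [ 0.6007 -0.0134  0.1173] q=1.632 124 len 0.061
side b 0.42 [ 0.4675 -0.0449  0.12  ] q=1.600 81 len 0.066
t 25.2 pos [ 0.5714 -0.      0.3069] ax [-0.  0. -1.] yaw y 93.9 q [-0.45  0.24  0.46  1.69 -0.11  1.23  1.68] f [ 0.3 -0.3 -1.2] 0.447
tool shift [ 0.0069  0.0049 -0.0712]
valve_pivot 0.97 [358. 137.] [0.5155 0.0783 0.104 ]
valve_handle 0.5 [152.  18.] [ 0.418  -0.1296  0.104 ]
pivot pred [0.51352132 0.07971765]
1096
lever dir 5.4997725 (np.float32(0.44689998), np.float32(0.07063993)) z 0.11270725855632732 rmax 0.09615206636771881
lid plane [ 0.00107647 -0.00094     0.08285207]
```

View pics/w2.png

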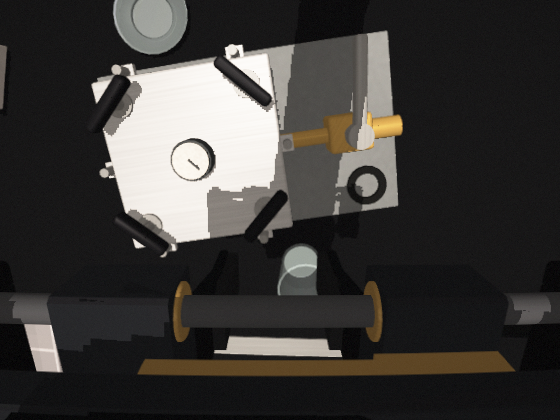

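Emit:
move_arm:
  commands: "0 0 0 -1.6 0 0 -0.1;0 0.0208 -0.0257 0 0 0 -0.1;0 0.0208 -0.0257 0 0 0 -0.1;0 0.0208 -0.0257 0 0 0 -0.1;0 0.0208 -0.0257 0 0 0 -0.1"

```text
t: 25.77
eef_pos: [0.4598, 0.0733, 0.3068]
tool_rot: [-0.034, 0.706, 0.034, 0.706]
contact_force: [-0.1, -0.2, 0.3]
gripper_width: 0.445
```

Emit:
move_arm:
  commands: "0.035 0 0 0 0 0 -0.1;0.035 0 0 0 0 0 -0.1;0.035 0 0 0 0 0 -0.1;0.035 0 0 0 0 0 -0.1;0.02 0 0 0 0 0 -0.1"

```text
t: 26.18
eef_pos: [0.459, 0.0725, 0.144]
tool_rot: [-0.034, 0.708, 0.034, 0.705]
contact_force: [0.1, 0.4, 1.2]
gripper_width: 0.452
```

Emit:
move_arm:
  commands: "0 0 0 0 0 0 -0.1;0 0 0 0 0 0 -0.1;0 0 0 0 0 0 -0.1;0 0 0 0 0 0 -0.1;0 0 0 0 0 0 -0.1"

```text
t: 26.6
eef_pos: [0.4623, 0.0731, 0.1485]
tool_rot: [-0.034, 0.705, 0.035, 0.707]
contact_force: [0.3, 0.4, -0.2]
gripper_width: 0.45
```

```bash
python3 tp.py .461 .073 .092
```

```text
t 26.6 pos [0.4623 0.0731 0.1485] ax [ 0.003  0.001 -1.   ] yaw y 95.5 q [-0.57  0.22  0.38  2.11 -0.11  0.82  1.54] f [ 0.3  0.4 -0.2] 0.45
tool shift [ 0.0565 -0.     -0.0015]
```

Emit:
move_arm:
  commands: "0.028 0 -0.0015 0 0 0 -0.1;0.028 0 0 0 0 0 -0.1;0 0 0 0 0 0 -0.6;0 0 0 0 0 0 -1;0 0 0 0 0 0 -1"
  grip_force: 20

```text
t: 27.02
eef_pos: [0.4608, 0.0728, 0.0924]
tool_rot: [-0.034, 0.705, 0.034, 0.707]
contact_force: [-0.3, 0.5, 0.3]
gripper_width: 0.305
```

Emit:
move_arm:
  commands: "0 0 0 0 0 0 -1;0 0 0 0 0 0 -1;0 0 0 0 0 0 -1;0 0 0 0 0 0 -1;0 0 0 0 0 0 -1"

```text
t: 27.43
eef_pos: [0.4606, 0.0735, 0.0922]
tool_rot: [-0.034, 0.705, 0.035, 0.707]
contact_force: [-1.0, 1.2, 7.1]
gripper_width: 0.136
```

```bash
python3 tp.py .5135 .0797 .092
```

```text
t 27.4333 pos [0.4606 0.0735 0.0922] ax [ 0.002  0.002 -1.   ] yaw y 95.6 q [-0.54  0.31  0.35  2.16 -0.17  0.69  1.59] f [-1.   1.2  7.1] 0.136
tool shift [0.0004 0.0011 0.0532]
```

Emit:
move_arm:
  commands: "0 0.0065 0.0004 7 0 0 -1;0 0.0065 0.0004 7 0 0 -1;0 0.0065 0.0004 7 0 0 -1;0 0.0065 0.0004 7 0 0 -1;0 0.0065 0.0004 7 0 0 -1"

```text
t: 27.85
eef_pos: [0.467, 0.1054, 0.0923]
tool_rot: [0.182, 0.683, -0.181, 0.684]
contact_force: [-1.2, 2.0, 6.5]
gripper_width: 0.139
```

```bash
python3 tp.py .5135 .0797 .092
```

```text
t 27.85 pos [0.467  0.1054 0.0923] ax [ 0.002  0.002 -1.   ] yaw y 60.3 q [-0.71  0.35  0.49  2.14 -0.25  0.71  1.  ] f [-1.2  2.   6.5] 0.139
tool shift [0.0003 0.0008 0.0531]
```

Tracking the arc well; 48° more plus a small overdrive.

Emit:
move_arm:
  commands: "0 0.0065 0.0004 7 0 0 -1;0 0.0065 0.0004 7 0 0 -1;0 0.0065 0.0004 7 0 0 -1;0 0.0065 0.0004 7 0 0 -1;0 0.0065 0.0004 7 0 0 -1"

```text
t: 28.27
eef_pos: [0.4906, 0.1276, 0.0923]
tool_rot: [0.38, 0.597, -0.377, 0.597]
contact_force: [-1.8, 1.1, 6.2]
gripper_width: 0.137
```

Emit:
move_arm:
  commands: "0 0.0065 0.0004 7 0 0 -1;0 0.0065 0.0004 7 0 0 -1;0 0 0 0 0 0 -1;0 0 0 0 0 0 -1;0 0 0 0 0 0 -1"

```text
t: 28.68
eef_pos: [0.5025, 0.1317, 0.0922]
tool_rot: [0.448, 0.549, -0.446, 0.548]
contact_force: [-2.4, 2.3, 7.8]
gripper_width: 0.137
```

```bash
python3 tp.py .5135 .0797 .092
```

```text
t 28.6833 pos [0.5025 0.1317 0.0922] ax [ 0.     0.003 -1.   ] yaw y 11.6 q [-0.88  0.45  0.69  2.06 -0.41  0.77  0.27] f [-2.4  2.3  7.8] 0.137
tool shift [0.0001 0.0003 0.0532]
```

Fully open (lever ≈ 1.57). Release, lift, and check.

Emit:
move_arm:
  commands: "0 0 0 0 0 0 -0.1;0 0 0 0 0 0 -0.1;0 0 0 0 0 0 -0.1;0 0 0 0 0 0 -0.1;0 0 0 0 0 0 -0.1"

```text
t: 29.1
eef_pos: [0.502, 0.1298, 0.0908]
tool_rot: [0.447, 0.548, -0.447, 0.548]
contact_force: [0.0, -0.2, -1.0]
gripper_width: 0.408
```

Emit:
move_arm:
  commands: "-0.03 0 0 0 0 0 -0.1;-0.04 0 0 0 0 0 -0.1;-0.04 0 0 0 0 0 -0.1;-0.04 0 0 0 0 0 -0.1;-0.04 0 0 0 0 0 -0.1"

```text
t: 29.52
eef_pos: [0.5017, 0.1294, 0.2826]
tool_rot: [0.447, 0.548, -0.448, 0.547]
contact_force: [0.9, 0.4, 0.4]
gripper_width: 0.456
```

Emit:
move_arm:
  commands: "-0.02 0 0.03 0 0 0 -0.1;0 0 0.03 0 0 0 -0.1;0 0 0.03 0 0 0 -0.1;0 0 0 0 0 0 -0.1;0 0 0 0 0 0 -0.1"

```text
t: 29.93
eef_pos: [0.52, 0.0396, 0.3011]
tool_rot: [0.449, 0.547, -0.448, 0.547]
contact_force: [-0.1, 0.2, 0.6]
gripper_width: 0.452
```

```bash
python3 tp.py; python3 bars.py wrist scene side
python3 - <<'E'
from h import *
c=cams.camera("wrist"); s=cams.camera("scene")
import cv2
cv2.imwrite("pics/end.png",np.hstack([c["image"][:,:,::-1][:,80:480],cv2.resize(s["image"][100:310,140:340,::-1],(400,420))]))
pv=np.array([.5135,.0797])
for n,q in(("w",c),("s",s)):
    P=np.array([at_depth(q,(x,y)) for y in range(420) for x in range(560) if q["depth"][y,x]>0])
    r=np.hypot(*(P[:,:2]-pv).T); L=P[(r<.1)&(r>.025)&(P[:,2]>.105)&(P[:,2]<.12)]
    if len(L)>20:
        m=L[:,:2].mean(0)-pv; print(n,len(L),"lever azimuth",np.degrees(np.arctan2(m[1],m[0])),"want 102.4")
for t in ["beaker","reagent","slidebox"]:
    for r in cams.place_of(s,t)[:1]: print(t,at_z(s,r["position"],0).round(3))
E
```

```text
t 29.9333 pos [0.52   0.0396 0.3011] ax [ 0.  0. -1.] yaw y 11.3 q [-0.92  0.19  0.9   1.83 -0.16  1.2   0.22] f [-0.1  0.2  0.6] 0.452
wrist c 0.8 [ 0.4985 -0.1664  0.1174] q=1.390 226 len 0.034
wrist b 0.64 [ 0.4708 -0.0357  0.1205] q=1.613 706 len 0.063
wrist a 0.6 [ 0.6009 -0.0072  0.1207] q=1.615 739 len 0.060
wrist d 0.43 [ 0.6244 -0.1437  0.1152] q=1.654 134 len 0.024
scene a 0.82 [ 0.6027 -0.0054  0.1177] q=1.598 204 len 0.063
scene c 0.48 [ 0.5015 -0.1687  0.1174] q=1.605 157 len 0.062
scene b 0.42 [ 0.4746 -0.0317  0.1215] q=1.594 93 len 0.060
side c 0.72 [ 0.4984 -0.176   0.118 ] q=1.617 137 len 0.061
side a 0.54 [ 0.6004 -0.0131  0.117 ] q=1.612 126 len 0.062
w 1064 lever azimuth 100.94511230674095 want 102.4
s 210 lever azimuth 101.4688798787779 want 102.4
beaker [0.705 0.036 0.   ]
reagent [ 0.643 -0.446  0.   ]
slidebox [ 0.456 -0.432  0.   ]
```

View pics/end.png

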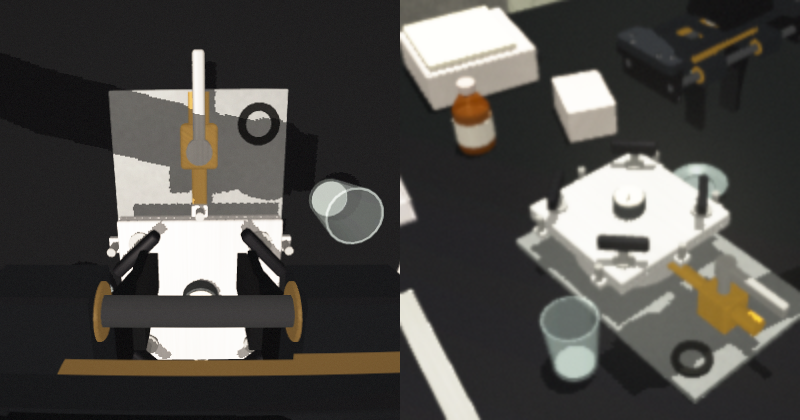

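```bash
python3 -c "
from station import finish_job
print(finish_job())"
```

```text
the job is handed in; nothing more can be done
None
```

The chamber is sealed and the job is handed in, at about 30 s of the 72 s allowed. I turned loose screws b and d to about 0.85 rad, with a and c at about 0.93 and 0.86. Then I brought all four home in star order (d, b, a, c), turned the valve lever fully open, let go and lifted clear.

**Screws:** before I opened the valve, the wrist camera read all four at 1.59 to 1.60 rad. After it, a, b and c again read about 1.6 in full views. Screw d showed only partly and had no clean reading then. Some partly hidden views disagreed: c at 1.39 in the last check, and d at 1.45 earlier. I put those down to the short visible length of the bar.

**Lid:** it measured level to about 0.0015 rad, with its top 82.9 mm above the table. That is 0.9 mm over the nominal 82 mm, within the 2 mm calibration.

**Valve:** the lever points within about 1.5° of the pipe direction, about 1.59 rad by camera against the stop at 1.57.

**Bystanders:** the beaker, bottle and gasket look undisturbed in the last picture. Position estimates moved by 9 mm for the beaker and bottle and 24 mm for the slide box. The arm never went near the box, so I take that as detection noise. I did not measure the dish, gasket, spanner and marker at the end.

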